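Hang the flower hair band on the caddy's bar and lift the caddy level

ROBOT

A 7-joint arm with a two-finger parallel gripper is mounted at the origin on the work surface. World frame = base frame: x ahead of the robot, y to its left, z up, the work surface at z = 0. Lengths are in m, angles in degrees, forces in N, time in s.
With the tool pointing down it reaches from about 0.425 to 0.975 m from the base axis. Payload 16.7 kg.
Tool frame: the origin (TCP) lies midway between the tips of the shut fingers; the grasp point (between the pads) lies 19 mm behind it; x points along the fingers, y is the direction in which the jaws open and shut, and the axes are right-handed (so a half turn about x gives the same grasp; the last joint's range is limited). The gripper opens to 85 mm and grips with 20 to 120 N. Pads are 22 mm wide; open, the fingers measure 114 mm over their backs; the gripper's body (76 mm by 85 mm) begins 54 mm behind the grasp point. The pads swing forward as they close: fully open they stand 13 mm farther back than shut.
Start: joints at [-73.31, 24.414, 4.234, 92.017, -1.954, 63.644, -3.845], TCP at [0.288, 0.61, 0.231] pointing down, gripper open.
Joint ranges: [-163.25, 163.25], [-28.42, 122.38], [-70.27, 78.77], [12.13, 141.07], [-58.53, 238.53], [9.26, 117.41], [-156.51, 156.51]. Speed limits (degrees/s): [108.29, 108.29, 136.94, 136.94, 172.46, 172.46, 172.46].

INTERFACE

Orientations are given as [roll, pitch, yaw] about the fixed x, y, z axes, in that order (R = Rz(yaw) Ry(pitch) Rx(roll)).
In Python, from rig import arm gives the robot as it stands. The module is installed in compiled form; this text tells all that it offers.
- The arm moves only by the tool apply_moves, never from a script. Its arguments are lists of equal length, an entry for each row: "jaw": the opening, from -1 (shut) to 1 (fully open); "travel": the shift along the world's x, y, z in cm, a list of three; "spin": the turn about the world's z in rad. A call has 1 to 20 rows; each row shifts and turns the commanded pose from where the row before left it; what a row does not reach is not made up. A row lasts 1/8 s, in which the tool goes at most 62.5 mm and 10.7 degrees, less where a joint would pass 70% of its speed; a pose out of reach is approached as far as the arm can. A call is refused whole if a number of a shift passes 6.25 or a number of a turn 0.188, either way. A call with a gripper value outside its range is refused whole. The fingers move at their own pace and stop on an object; "force" is the grip in N (left out, the last holds). Time passes only in rows, so rows that do not move let the fingers close. It gives the time, the measured TCP pose, the force and the opening at its end, in the units of the state.
- arm.state(): the state, without advancing time (a new reading comes with each control period).
- arm.snapshot(name): name is "scene" or "top"; returns the picture (480x640x3 uint8, blue, green, red); there is no depth.
- arm.camera_model(name): a dict with "fx", "fy", "cx", "cy" (pixels), "extrinsics" (4x4, takes a point from camera to world coordinates). Camera axes: x right, y up, looking along -z (the intrinsics and any distortion apply to the point x, -y, -z); pixel columns grow to the right and rows downward; lengths in m; the calibration is good to about 2 mm. A picture is of the moment at which its call begins. camera_model takes no time and is no camera call.
- arm.sign_off(): hands the job in, once; it reports no verdict.
The state is a dict: "time_s": time; "qpos": joint angles; "qvel": joint speeds; "tau": joint torques, N m; "position": TCP position; "ee_rot": TCP orientation; "force": force on the tool from outside, world axes, zero at the start; "wrist_torque": the same for the moment, N m; "grip_width": finger opening in m.
Only numpy, scipy, OpenCV 4.12 (cv2) and the standard library are available. Lean on these libraries where they do the work, as an engineer would, in place of code of your own. Each camera call takes 0.05 s, during which the arm holds its last target. There are 200 camera calls.

TASK

Pack up for the show: take the hair band with the wooden flower off the T-shaped stand and hang it over the carrying bar of the wooden caddy, beside the hand grip in the bar's middle, so that the hand has room and the flower is not crushed. Then pick the caddy up by that grip, with everything still in it, and finish holding it still and level about ten centimetres above the table - do not put it down or let go. Do not drop the hair band, do not tip the caddy, and leave everything else where it is.

Things in the scene. Friction and masses are not known exactly. Their poses are not given: they have to be found in the camera images.
- caddy: open plywood carry caddy, loose, about 0.65 kg with its contents, balanced about its bar's middle within 10 mm. Trough 160 mm (x) by 320 mm (y), walls 60 mm high; a 10 mm thick board at each y end rises to 180 mm, 60 mm wide at the top; a 20 x 20 mm carrying bar with a thicker hand grip in its middle joins them. Nothing in the trough is higher than 50 mm. Origin: centre of the underside; z up. Both directions of y are alike for the job
- bar_mid (a point): middle of the caddy's carrying bar, on its centre line, 160 mm above the caddy's underside. The bar is a wooden batten 20 mm wide and high and runs along this frame's y axis, 150 mm free to each side; its middle 100 mm is a thicker cork hand grip, 28 mm wide and high (a grip of 30 to 60 N carries the caddy; over 100 N it trembles and the hair band can creep). The hair band fits on the thinner part at either side of the grip, 65 to 135 mm from the middle
- flower_band: rigid black hair band with a wooden flower on top, loose, 55 g, hanging on the stand's bar at the start. U shape in its own x-z plane, opening down: 22 mm wide (its y), 4 mm thick, 126 mm across, tips 105 mm below the origin. Origin: middle of the crown's underside, which rests on the bar (10 mm above the caddy bar's centre line when hung). To hang, its y axis runs along the bar, either way round
- flower_mid (a point): centre of the wooden flower, 38 mm above the band's origin. The flower is a flat upright disc 56 mm across (in the band's x-z plane) and 14 mm thick (along the band's y), on a small block, its lowest edge 13 mm above the origin; it can be gripped across its thickness from above
- stand: dark wooden T-shaped stand, fixed: base 110 x 130 x 14 mm, one central post, a round bar 18 mm thick and 270 mm long along its y axis, centre line at z = 150 mm. Two hair bands hang on it, one 80 mm to each side of the post. Origin: centre of the underside
- ear_band: the other hair band, alike but with two small pointed cat ears (top 27 mm above its origin) in place of the flower; stays on the stand. Origin as for the flower band
- tape_in_caddy: cardboard-brown roll of tape, 86 mm across, 25 mm high, lying loose in the caddy's wide compartment. Origin: centre of its underside
- crayon_box: cardboard box of crayons, 75 x 115 x 34 mm, lying loose in the caddy's wide compartment. Origin: centre of its underside
- mug: blue mug, 76 mm across, 88 mm high, near the caddy on the robot's side. Origin: centre of its underside
- glue_bottle: white bottle, 60 mm across, 165 mm high, at the back. Origin: centre of its underside
- tape_roll: yellow roll of tape lying on the table in front of the stand, 96 mm across, 22 mm high. Origin: centre of its underside
- spool_a: thread spool, 28 mm across, 46 mm high, behind the caddy. Origin: centre of its underside
- spool_b: thread spool, 28 mm across, 46 mm high, behind the stand. Origin: centre of its underside
- scissors: scissors lying flat on the left side of the table, about 165 mm long. Origin: near the pivot
- jar: clear drinking glass, 64 mm across, 85 mm high, at the back. Origin: centre of its underside
Mind the look-alikes: they are no part of the job. What is shaped like the crayon_box but blue or red is not meant.

How it is judged:
By the outcome, as a careful person would: the job done as asked, in the order asked, and still so for the second after the job is handed in, while the arm keeps its last pose, push and grip.
It also fails if it takes over 61 s, if anything falls off the work surface, if the arm or the gripper's body presses on something with over 40 N, if the wrist force passes 120 N, or if a joint passes its speed limit or range.

## Working session

There is one attempt and no reset: what is moved stays moved. The work goes in short steps, Python scripts to look and compute and a tool call to move; the robot and the scene stay as the last step left them, time stands still between calls to the robot, and variables do not carry over. Pictures are saved under pics/ and viewed, about 8 in all and at most 12, crops included, and the job is handed in when it is done.

Besides the shell and the picture viewer there is one more tool, called after "Call:" as name(argument=value, ...) on one line, values as JSON. apply_moves: Moves the arm, as the interface text tells. Its arguments: {"type":"object","properties":{"jaw":{"type":"array","items":{"type":"number"}},"travel":{"type":"array","items":{"type":"array","items":{"type":"number"}}},"spin":{"type":"array","items":{"type":"number"}},"force":{"type":"number"}},"required":["jaw","travel","spin"]}

```bash
mkdir -p pics
cat > h.py <<'E'
import numpy as np, cv2
from rig import arm
def pix(name,P):
    c=arm.camera_model(name);E=np.array(c["extrinsics"]);p=E[:3,:3].T@(np.array(P,float)-E[:3,3])
    return c["cx"]+c["fx"]*p[0]/-p[2], c["cy"]+c["fy"]*(-p[1])/-p[2]
def ray(name,u,v):
    c=arm.camera_model(name);E=np.array(c["extrinsics"])
    d=E[:3,:3]@np.array([(u-c["cx"])/c["fx"],-(v-c["cy"])/c["fy"],-1]);return E[:3,3],d
def onz(name,u,v,z):
    o,d=ray(name,u,v);return o+d*(z-o[2])/d[2]
def tri(a,b):
    (o1,d1),(o2,d2)=ray(*a),ray(*b)
    t=np.linalg.lstsq(np.c_[d1,-d2],o2-o1,rcond=None)[0]
    p,q=o1+t[0]*d1,o2+t[1]*d2;return (p+q)/2,np.linalg.norm(p-q)
E
python3 - <<'E'
from h import *
for n in("scene","top"):
    cv2.imwrite(f"pics/{n}0.png",arm.snapshot(n)); print(n,arm.camera_model(n))
print(arm.state())
E
```

```text
scene {'fx': 569.6255697779171, 'fy': 569.6255697779171, 'cx': 318.38657207681086, 'cy': 234.40044747746413, 'extrinsics': array([[ 0.39950727, -0.64594558,  0.65049846,  1.35026275],
       [ 0.91657583,  0.29446749, -0.27051369, -0.29760385],
       [-0.01681352,  0.70430334,  0.70970001,  1.08184258],
       [ 0.        ,  0.        ,  0.        ,  1.        ]])}
top {'fx': 488.1518120805008, 'fy': 488.1518120805008, 'cx': 315.647122566746, 'cy': 237.0876971601771, 'extrinsics': array([[-0.01864087,  0.97698919, -0.2124727 ,  0.24702112],
       [-0.99980768, -0.01691993,  0.00991515,  0.06069411],
       [ 0.00609197,  0.21261666,  0.9771167 ,  1.38952571],
       [ 0.        ,  0.        ,  0.        ,  1.        ]])}
{'time_s': 0.1, 'qpos': array([-73.31061387,  24.44561528,   4.23444662,  92.04860781,
        -1.95555207,  63.64438369,  -3.84558645]), 'qvel': array([-0.11867442, -0.05310287,  0.06082648, -0.15319079, -0.02348089,
       -0.02884695, -0.05327176]), 'tau': array([ 8.84511945e-03, -9.51534462e+01,  3.77057567e+00, -4.64396131e+01,
        1.94789004e-02,  6.60437829e-03,  2.89054515e-05]), 'position': array([0.28787433, 0.61012246, 0.23068719]), 'ee_rot': array([ -86.3219961 ,   89.93364284, -111.58346725]), 'force': array([-0.10310031, -0.1687463 , -0.74390811]), 'wrist_torque': array([-0.06103235,  0.04183429,  0.03155295]), 'grip_width': 0.08518828170805684}
```

View pics/scene0.png

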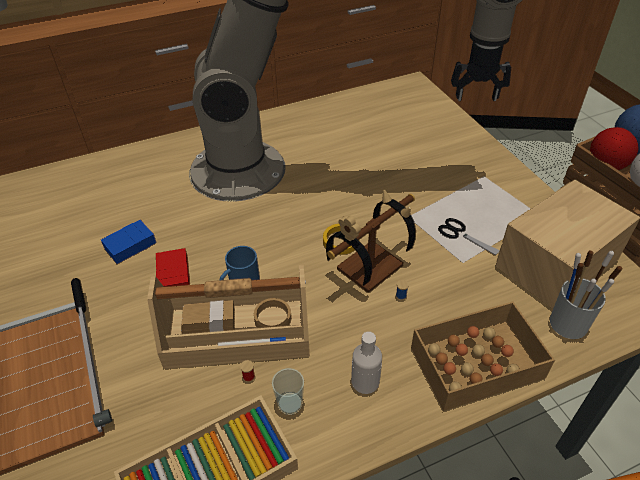

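View pics/top0.png

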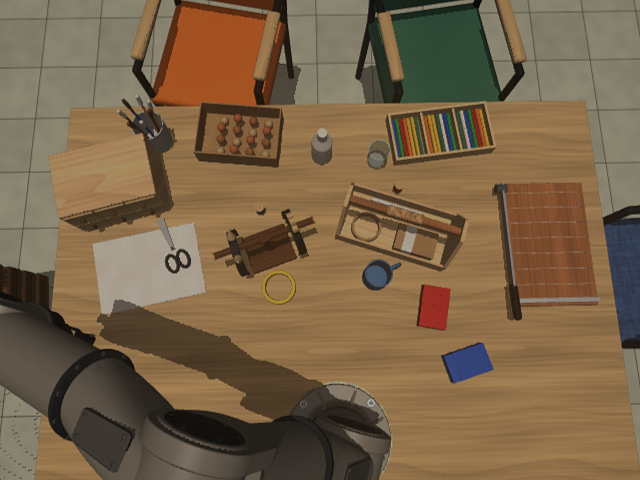

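Scene view: the caddy is at about (230,320) with its cork grip at (228,287). The stand is at (370,265), with a band at each end of its bar, near (350,232) and (398,208). Top view: the caddy is at (402,225), the grip at about (405,212), the stand at (265,248), and the bands at (295,225) and (237,250).
Candidates for the flower band: band A at scene (350,232) / top (295,225), which carries a disc, and band B at scene (398,208) / top (237,250), which carries small points. A fits the description, so I'll check it in a close crop.

Run:
```python
from h import *
s=cv2.imread("pics/scene0.png");t=cv2.imread("pics/top0.png")
z=lambda im,x,y,w,h,k:cv2.resize(im[y:y+h,x:x+w],None,fx=k,fy=k,interpolation=cv2.INTER_CUBIC)
a=z(s,315,185,110,75,4) # 440x300
b=z(t,205,200,120,80,3) #360x240
c=z(s,140,260,180,110,2.5) #450x275
d=z(t,330,175,140,100,2.5)#350x250
o=np.zeros((580,800,3),np.uint8)
o[:300,:440]=a;o[:240,440:]=b;o[300:575,:450]=c;o[300:550,450:]=d
cv2.imwrite("pics/crop1.png",o)
```

```text
(no output)
```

View pics/crop1.png

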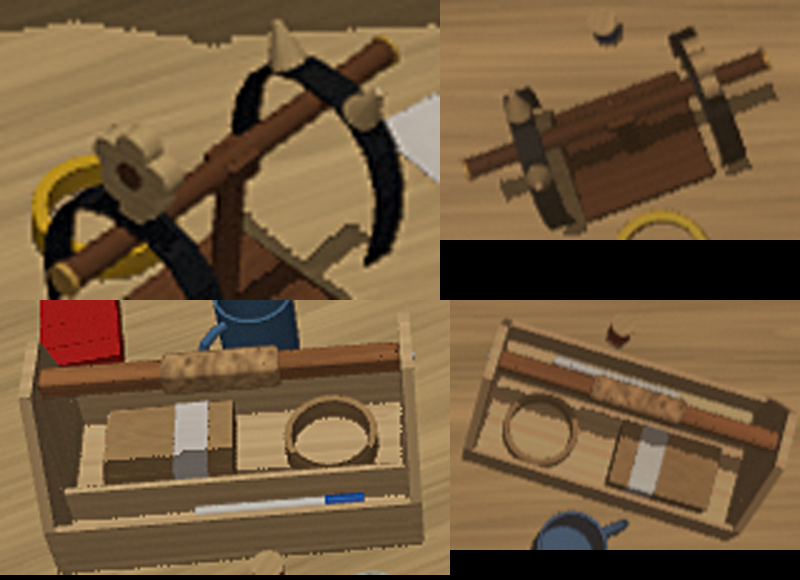

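The crop confirms the choice. The flower is on the band at scene (347,230), with its petal disc and dark centre, toward the stand's near end. The cat ears are on the other band: (385,196) and (405,212) in the scene view, left side in the top view. The blue and red boxes lie outside the caddy.

Next I'll triangulate.

```bash
cat > m.py <<'E'
from h import *
def red(n,im,x,y,w,h):
    hsv=cv2.cvtColor(im,cv2.COLOR_BGR2HSV)
    return hsv
S=lambda cx,cy:(315+cx/4,185+cy/4)
T=lambda cx,cy:(205+(cx-440)/3,200+cy/3)
C=lambda cx,cy:(140+cx/2.5,260+(cy-300)/2.5)
D=lambda cx,cy:(330+(cx-450)/2.5,175+(cy-300)/2.5)
E
python3 - <<'E'
from m import *
for nm,a,b,z in[("stand near end",S(62,278),T(768,60),.15),("stand far end",S(388,47),T(470,168),.15)]:
    print(nm,tri(("scene",*a),("top",*b)),onz("scene",*a,z),onz("top",*b,z))
print("flower c (scene) at z .197",onz("scene",*S(126,178),.197))
# cork grip & batten on top plane
print("grip top", onz("top",*D(639,394),.172), "scene", onz("scene",*C(220,362),.170))
print("batten ends centre: top",onz("top",*D(502,362),.165),onz("top",*D(778,438),.165))
print("scene",onz("scene",*C(40,377),.165),onz("scene",*C(400,354),.165))
# end board outer top corners (z .18)
s=arm.state()
from scipy.spatial.transform import Rotation as R
M=R.from_euler('xyz',s["ee_rot"],degrees=True).as_matrix();print(M.round(3))
t=cv2.imread("pics/top0.png");sc=cv2.imread("pics/scene0.png")
z=lambda im,x,y,w,h,k:cv2.resize(im[y:y+h,x:x+w],None,fx=k,fy=k,interpolation=cv2.INTER_CUBIC)
o=np.zeros((600,800,3),np.uint8)
a=z(t,265,200,55,48,6);o[:288,:330]=a
a=z(t,335,175,135,80,3.4);o[:272,335:335+459]=a
a=z(sc,145,265,165,50,4.8);o[300:540,:792]=a
cv2.imwrite("pics/crop2.png",o)
E
```

```text
stand near end (array([0.56373649, 0.05387618, 0.1494302 ]), np.float64(0.006768304237035015)) [0.56512316 0.05693916 0.15      ] [0.56239864 0.0507024  0.15      ]
stand far end (array([0.4730185, 0.3124878, 0.1516926]), np.float64(0.01011290348501956)) [0.47211797 0.31896241 0.15      ] [0.47123516 0.30804478 0.15      ]
flower c (scene) at z .197 [0.55099742 0.10217302 0.197     ]
grip top [ 0.57248492 -0.18525175  0.172     ] scene [ 0.57188583 -0.18024382  0.17      ]
batten ends centre: top [ 0.61135325 -0.04539069  0.165     ] [ 0.52497262 -0.32754186  0.165     ]
scene [ 0.52125158 -0.32119925  0.165     ] [ 0.62173733 -0.03894822  0.165     ]
[[-0.     0.427  0.904]
 [-0.001  0.904 -0.427]
 [-1.    -0.001  0.   ]]
```

View pics/crop2.png

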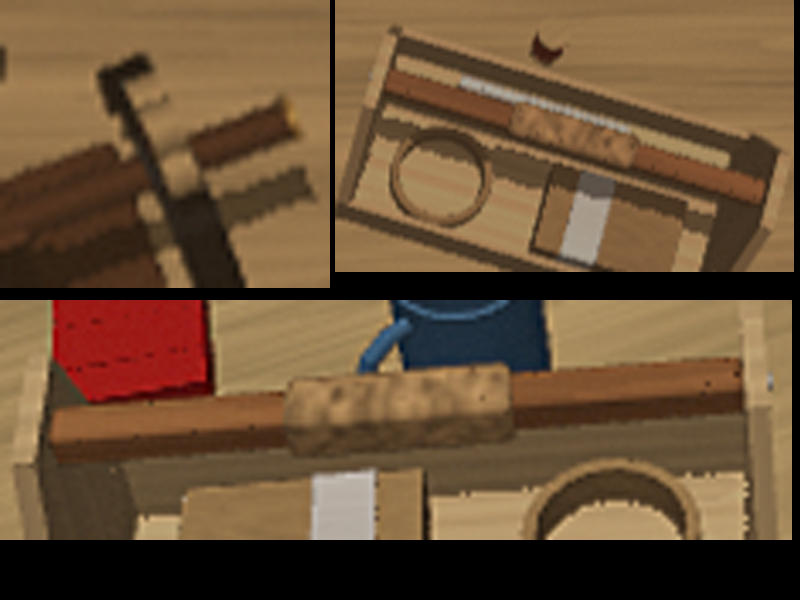

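Call:
apply_moves(jaw=[1,1,1,1,1,1,1,1,1,1,1,1,1,1,1], travel=[[0,0,5],[1.85,-3.6,0.2],[1.85,-3.6,0.2],[1.85,-3.6,0.2],[1.85,-3.6,0.2],[1.85,-3.6,0.2],[1.85,-3.6,0.2],[1.85,-3.6,0.2],[1.85,-3.6,0.2],[1.85,-3.6,0.2],[1.85,-3.6,0.2],[1.85,-3.6,0.2],[1.85,-3.6,0.2],[1.85,-3.6,0.2],[1.75,-3.3,0]], spin=[0,0.056,0.056,0.056,0.056,0.056,0.056,0.056,0.056,0.056,0.056,0.056,0.056,0.056,0.054], force=40)

```text
time_s: 1.98
position: [0.5464, 0.108, 0.3073]
ee_rot: [-146.8, 90.0, -127.1]
force: [0.2, -0.1, -0.1]
grip_width: 0.0853
```

```bash
cat >> h.py <<'E'
from scipy.spatial.transform import Rotation as R
def st():
    s=arm.state();M=R.from_euler('xyz',s["ee_rot"],degrees=True).as_matrix();y=M[:,1]
    print("t",s["time_s"],"p",s["position"].round(4),"jaw",round(np.degrees(np.arctan2(y[1],y[0])),1),"xaxis",M[:,0].round(3),"F",s["force"].round(1),"w",round(s["grip_width"],4),"q7",s["qpos"][6].round(0))
    return s
E
python3 - <<'E'
from h import *
st(); s=arm.snapshot("scene");cv2.imwrite("pics/s1.png",s)
c=cv2.resize(s[140:290,290:450],None,fx=5,fy=5*.8,interpolation=cv2.INTER_CUBIC)
# predicted flower centre, TCP mark
def mk(P,col):
    u,v=pix("scene",P);cv2.circle(c,(int((u-290)*5),int((v-140)*4)),4,col,-1)
mk((.546,.1085,.197),(0,0,255));mk(arm.state()["position"],(0,255,0))
cv2.imwrite("pics/c3.png",c)
E
```

```text
t 1.975 p [0.5464 0.108  0.3073] jaw 109.6 xaxis [-0. -0. -1.] F [ 0.2 -0.1 -0.1] w 0.0853 q7 95.0
```

View pics/c3.png

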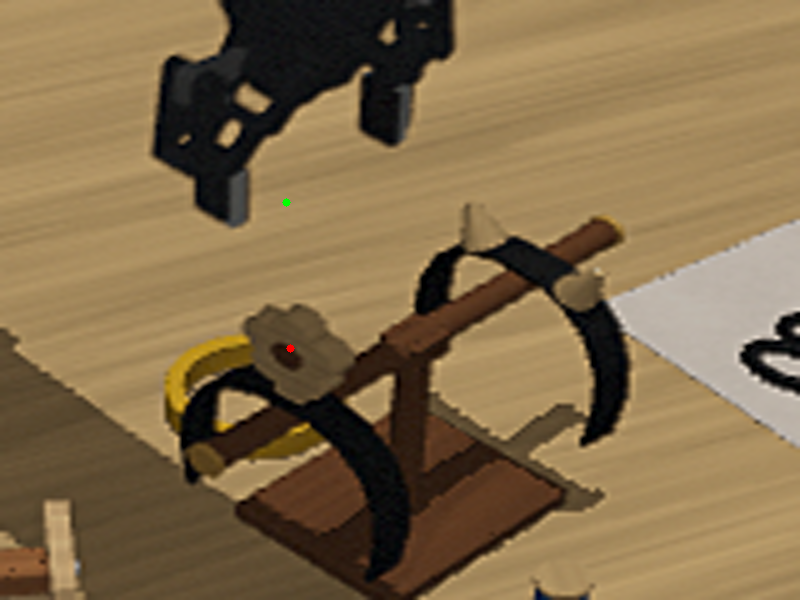

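The predicted flower centre (red dot) lies on the disc at crop (291,348), and the open fingers straddle it. I'll descend and grip.

Call:
apply_moves(jaw=[1,1,1,1,1,0,-1,-1,-1,-1,-1,-1,-1], travel=[[0,0,-3],[0,0,-3],[0,0,-3],[0,0,-3],[0,0,0],[0,0,0],[0,0,0],[0,0,0],[0,0,0],[0,0,0],[0,0,0],[0,0,0],[0,0,0]], spin=[0,0,0,0,0,0,0,0,0,0,0,0,0], force=40)

```text
time_s: 3.65
position: [0.5463, 0.1095, 0.1878]
ee_rot: [3.1, 90.0, 22.7]
force: [-0.7, -0.2, 6.4]
grip_width: 0.0134
```

Call:
apply_moves(jaw=[-1,-1,-1,-1,-1,-1,-1,-1,-1], travel=[[0,0,0.5],[0,0,1],[0,0,2],[0,0,2.5],[0,0,2.5],[0,0,2.5],[0,0,2.5],[0,0,2.5],[0,0,0]], spin=[0,0,0,0,0,0,0,0,0])

```text
time_s: 4.78
position: [0.5466, 0.1095, 0.3496]
ee_rot: [2.2, 89.8, 21.7]
force: [-0.5, -0.4, -0.8]
grip_width: 0.0131
```

Run:
```python
from h import *
st(); s=arm.snapshot("scene");t=arm.snapshot("top")
o=np.zeros((600,800,3),np.uint8)
o[:,:400]=cv2.resize(s[80:290,290:430],(400,600),interpolation=cv2.INTER_CUBIC)
o[:400,400:]=cv2.resize(t[160:290,205:335],(400,400),interpolation=cv2.INTER_CUBIC)
cv2.imwrite("pics/c4.png",o)
```

```text
t 4.775 p [0.5466 0.1095 0.3496] jaw 109.5 xaxis [ 0.003  0.001 -1.   ] F [-0.5 -0.4 -0.8] w 0.0131 q7 94.0
```

View pics/c4.png

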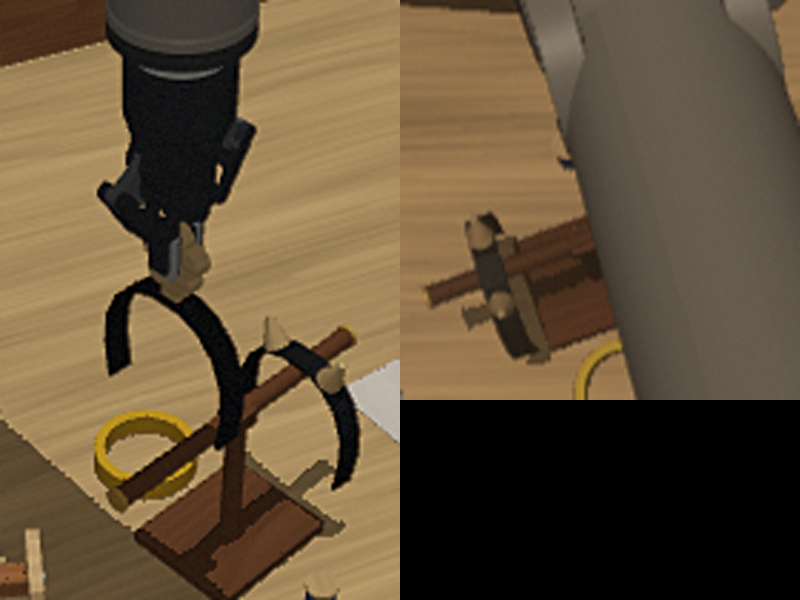

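The band came off the stand cleanly and hangs upright from the gripper. The ear band is still in place. I'll check the tips for offset and tilt.

Run:
```python
from h import *
c=np.array([.5466,.1095]);n=np.array([.943,.334])
for s in(-1,1): print(pix("scene",[*(c+s*.062*n),.216]))
for u,v in((331,210),(369.5,236.5)):
    p=onz("scene",u,v,.216);d=p[:2]-c;print(p,d@n,d@[-.334,.943])
```

```text
(np.float64(329.19856878195964), np.float64(207.3157920542807))
(np.float64(369.47533793967636), np.float64(235.5643880626624))
[0.49789501 0.08879995 0.216     ] -0.05284262466645298 -0.0032526800551383912
[0.60758239 0.12897569 0.216     ] 0.06401127070614912 -0.0020025437151051924
```

Call:
apply_moves(jaw=[-1,-1,-1,-1,-1,-1,-1,-1,-1,-1,-1,-1], travel=[[0.55,-2,0],[0.55,-2,0],[0.55,-2,0],[0.55,-2,0],[0.55,-2,0],[0.55,-2,0],[0.55,-2,0],[0.55,-2,0],[0.55,-2,0],[0.5,-2.2,0],[0,0,0],[0,0,0]], spin=[-0.066,-0.066,-0.066,-0.066,-0.066,-0.066,-0.066,-0.066,-0.066,-0.066,0,0])

```text
time_s: 6.38
position: [0.6005, -0.0924, 0.3472]
ee_rot: [167.9, 90.0, 149.6]
force: [-0.2, 0.1, -0.3]
grip_width: 0.0135
```

Run:
```python
from h import *
s0=st(); s=arm.snapshot("scene");
c=cv2.resize(s[150:375,140:340],(533,600),interpolation=cv2.INTER_CUBIC)
def mk(P,col):
    u,v=pix("scene",P);cv2.circle(c,(int((u-140)*2.667),int((v-150)*2.667)),3,col,-1)
p=s0["position"];mk((p[0],p[1],.170),(0,255,0))
m=np.array([.571,-.183]);d=np.array([.314,.949])
for k in(-.15,-.05,0,.05,.15): mk([*(m+k*d),.170 if abs(k)>.06 else .174],(255,0,255))
cv2.imwrite("pics/c5.png",c)
```

```text
t 6.375 p [ 0.6005 -0.0924  0.3472] jaw 71.7 xaxis [-0.  0. -1.] F [-0.2  0.1 -0.3] w 0.0135 q7 81.0
```

View pics/c5.png

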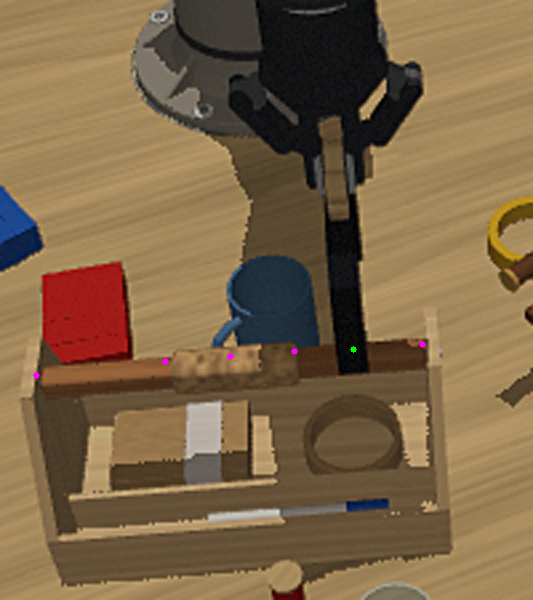

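The band's plane is across the bar, about 95 mm from the middle. My bar dots sit about 3 mm short in x and y, so I'll correct by that and lower.

Call:
apply_moves(jaw=[-1,-1,-1,-1,-1,-1,-1,-1,-1,-1], travel=[[0.25,0.1,0],[0,0,-2],[0,0,-2.5],[0,0,-2.5],[0,0,-2.5],[0,0,-2],[0,0,-1.5],[0,0,-1],[0,0,-0.5],[0,0,0]], spin=[0,0,0,0,0,0,0,0,0,0])

```text
time_s: 7.68
position: [0.6031, -0.0916, 0.2024]
ee_rot: [-6.5, 90.0, -24.7]
force: [-0.4, 0.4, -0.3]
grip_width: 0.0139
```

Call:
apply_moves(jaw=[-1,-1,-1], travel=[[0,0,-0.2],[0,0,0],[0,0,0]], spin=[0,0,0])

```text
time_s: 8.05
position: [0.6031, -0.0916, 0.2005]
ee_rot: [19.6, 90.0, 1.3]
force: [-0.9, -0.1, -1.2]
grip_width: 0.0137
```

Run:
```python
from h import *
s0=st(); s=arm.snapshot("scene");t=arm.snapshot("top")
o=np.zeros((600,800,3),np.uint8)
o[:,:533]=cv2.resize(s[195:375,150:310],(533,600),interpolation=cv2.INTER_CUBIC)
o[:267,533:]=cv2.resize(t[170:290,330:450],(267,267),interpolation=cv2.INTER_CUBIC)
cv2.imwrite("pics/c6.png",o)
```

```text
t 8.05 p [ 0.6031 -0.0916  0.2005] jaw 71.7 xaxis [ 0.  0. -1.] F [-0.9 -0.1 -1.2] w 0.0137 q7 85.0
```

View pics/c6.png

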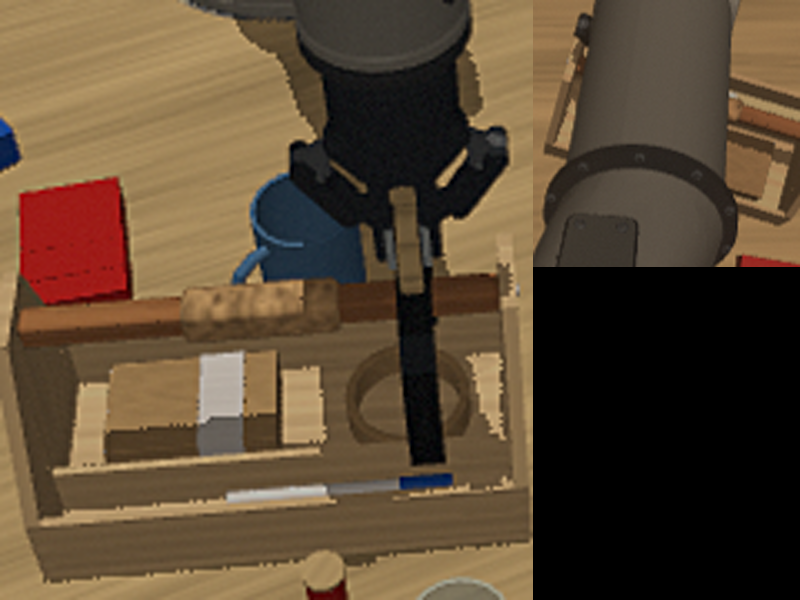

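The band straddles the bar midway between the cork grip and the end board, with both legs clear. I'll lower to light contact.

Call:
apply_moves(jaw=[-1,-1,-1], travel=[[0,0,-0.15],[0,0,0],[0,0,0]], spin=[0,0,0])

```text
time_s: 8.52
position: [0.6031, -0.0916, 0.1989]
ee_rot: [8.6, 90.0, -9.7]
force: [0.5, 0.3, 1.4]
grip_width: 0.0136
```

Call:
apply_moves(jaw=[-1,-1], travel=[[0,0,-0.1],[0,0,0]], spin=[0,0])

```text
time_s: 8.78
position: [0.6033, -0.0917, 0.1988]
ee_rot: [41.3, 89.9, 23.1]
force: [-5.3, 0.6, 16.7]
grip_width: 0.0138
```

Contact at 0.199, as expected. I'll back off slightly, then open and retreat upward.

Call:
apply_moves(jaw=[-1,-1,-0.6,-0.4,-0.2,0,0,0,0,0,0,0,0], travel=[[0,0,0.1],[0,0,0],[0,0,0],[0,0,0],[0,0,0],[0,0,0],[0,0,0],[0,0,0],[0,0,1],[0,0,2],[0,0,3],[0,0,3],[0,0,0]], spin=[0,0,0,0,0,0,0,0,0,0,0,0,0])

```text
time_s: 10.4
position: [0.604, -0.0919, 0.2918]
ee_rot: [20.7, 89.8, 2.5]
force: [-0.7, -0.6, -1.0]
grip_width: 0.0425
```

Run:
```python
from h import *
s0=st(); s=arm.snapshot("scene")
cv2.imwrite("pics/c7.png",cv2.resize(s[175:385,140:340],(571,600),interpolation=cv2.INTER_CUBIC))
```

```text
t 10.4 p [ 0.604  -0.0919  0.2918] jaw 71.7 xaxis [ 0.004  0.    -1.   ] F [-0.7 -0.6 -1. ] w 0.0425 q7 83.0
```

View pics/c7.png

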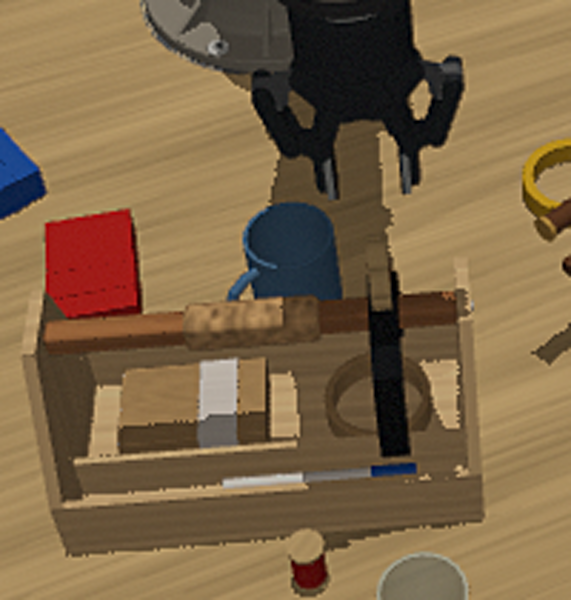

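The band hangs on the bar by itself at crop (385,300). The flower is free and there is a clear gap to the cork grip at (187–318, 315). Now I'll move over the grip, about 5 mm toward the band for balance, and turn 90°.

Call:
apply_moves(jaw=[0,0,0,0.5,1,1,1,1,1,1,1,1,1], travel=[[0,0,3],[0,0,0],[-0.3,-0.85,0],[-0.3,-0.85,0],[-0.3,-0.85,0],[-0.3,-0.85,0],[-0.3,-0.85,0],[-0.3,-0.85,0],[-0.3,-0.85,0],[-0.3,-0.85,0],[-0.3,-0.85,0],[-0.3,-0.85,0],[0,0,0]], spin=[0,0,-0.157,-0.157,-0.157,-0.157,-0.157,-0.157,-0.157,-0.157,-0.157,-0.157,0])

```text
time_s: 12.08
position: [0.5725, -0.1769, 0.318]
ee_rot: [-57.5, 89.9, -165.7]
force: [-0.1, 0.4, 0.3]
grip_width: 0.0855
```

Run:
```python
from h import *
s0=st(); s=arm.snapshot("scene")
c=cv2.resize(s[145:385,140:340],(500,600),interpolation=cv2.INTER_CUBIC)
p=s0["position"]
for q,col in (((p[0],p[1],.174),(0,255,0)),(p,(0,0,255))):
    u,v=pix("scene",q);cv2.circle(c,(int((u-140)*2.5),int((v-145)*2.5)),3,col,-1)
cv2.imwrite("pics/c8.png",c)
```

```text
t 12.075 p [ 0.5725 -0.1769  0.318 ] jaw -18.2 xaxis [-0.001 -0.    -1.   ] F [-0.1  0.4  0.3] w 0.0855 q7 6.0
```

View pics/c8.png

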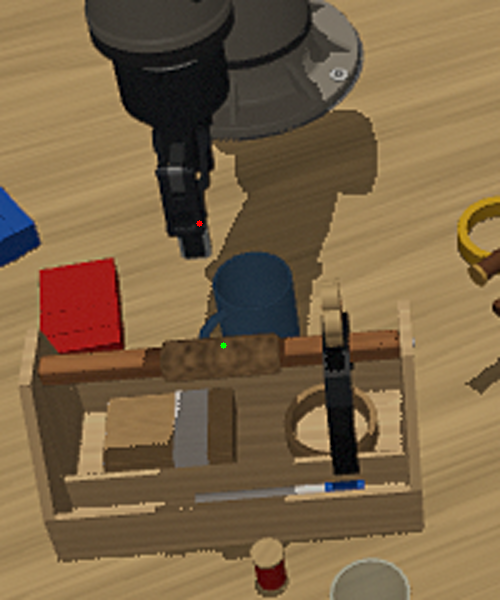

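The target is at the grip's middle, and the bar axis is about 3 mm farther in x. I'll correct, descend and close gently.

Call:
apply_moves(jaw=[1,1,1,1,1,1,1,1,1,1,1], travel=[[0.4,0.3,0],[0,0,-2.5],[0,0,-2.5],[0,0,-2.5],[0,0,-2.5],[0,0,-2.5],[0,0,-2],[0,0,-1.5],[0,0,-1],[0,0,-0.7],[0,0,0]], spin=[0,0,0,0,0,0,0,0,0,0,0], force=30)

```text
time_s: 13.5
position: [0.577, -0.1736, 0.1417]
ee_rot: [-88.8, 90.0, 163.0]
force: [-0.0, 0.2, 0.3]
grip_width: 0.0853
```

Call:
apply_moves(jaw=[0.3,0,-0.2,-0.3,-0.5,-1,-1,-1,-1], travel=[[0,0,0],[0,0,0],[0,0,0],[0,0,0],[0,0,0],[0,0,0],[0,0,0],[0,0,0],[0,0,0]], spin=[0,0,0,0,0,0,0,0,0], force=30)

```text
time_s: 14.62
position: [0.577, -0.1735, 0.1417]
ee_rot: [-69.0, 90.0, -177.2]
force: [-0.1, -0.0, -7.2]
grip_width: 0.0276
```

Call:
apply_moves(jaw=[-1,-1,-1,-1], travel=[[0,0,0],[0,0,0],[0,0,0],[0,0,0]], spin=[0,0,0,0], force=55)

```text
time_s: 15.12
position: [0.577, -0.1736, 0.1418]
ee_rot: [-85.0, 90.0, 166.7]
force: [0.4, 0.5, -7.3]
grip_width: 0.0272
```

Call:
apply_moves(jaw=[-1,-1,-1,-1,-1], travel=[[0,0,0.3],[0,0,0.5],[0,0,0.7],[0,0,0],[0,0,0]], spin=[0,0,0,0,0])

```text
time_s: 15.75
position: [0.577, -0.1735, 0.1568]
ee_rot: [-170.7, 90.0, 81.0]
force: [0.5, 0.5, -7.7]
grip_width: 0.0274
```

Run:
```python
from h import *
s0=st(); print(s0["wrist_torque"]); s=arm.snapshot("scene")
cv2.imwrite("pics/c9.png",cv2.resize(s[145:385,140:340],(500,600),interpolation=cv2.INTER_CUBIC))
```

```text
t 15.75 p [ 0.577  -0.1735  0.1568] jaw -18.2 xaxis [ 0.  0. -1.] F [ 0.5  0.5 -7.7] w 0.0274 q7 13.0
[ 0.01279868 -0.04685885  0.02024297]
```

View pics/c9.png

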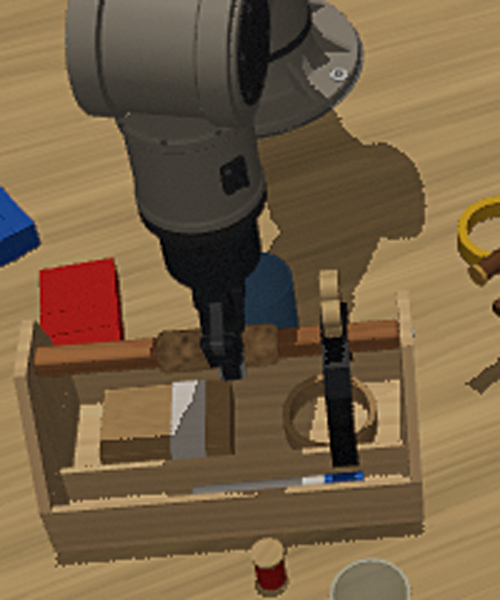

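Everything is still in the caddy and the load is 7.7 N, so it is off the table. I'll check levelness numerically by tracking features from before to after.

```bash
cat > lvl.py <<'E'
from h import *
def level(a,b,off=(140,145),k=2.5):
    m=np.array([.5745,-.182,0]);n=np.array([.949,-.314,0])
    g=[cv2.cvtColor(x,cv2.COLOR_BGR2GRAY) for x in(a,b)]
    P=[];Q=[]
    def poly(z): return z
    cam=arm.camera_model("scene")
    def c(x,y,z): # caddy local -> crop pixel
        u,v=pix("scene",m+n*x+np.array([.314,.949,0])*y+[0,0,z]);return [(u-off[0])*k,(v-off[1])*k]
    regs=[("front",[c(.08,-.165,-.004),c(.08,.165,-.004),c(.08,.165,.063),c(.08,-.165,.063)]),
          ("bar",[c(-.012,-.15,.172),c(-.012,-.06,.172),c(.012,-.06,.172),c(.012,-.15,.172)]),
          ("btop",[c(-.03,.149,.182),c(.03,.149,.182),c(.03,.161,.182),c(-.03,.161,.182)]),
          ("btop",[c(-.03,-.149,.182),c(.03,-.149,.182),c(.03,-.161,.182),c(-.03,-.161,.182)])]
    for nm,pl in regs:
        M=np.zeros_like(g[0]);cv2.fillPoly(M,[np.array(pl,np.int32)],255);M=cv2.dilate(M,np.ones((5,5)))
        f=cv2.goodFeaturesToTrack(g[0],40,.03,6,mask=M)
        if f is None: continue
        f2,s,e=cv2.calcOpticalFlowPyrLK(*g,f,None,winSize=(25,25),maxLevel=4)
        fb,s2,_=cv2.calcOpticalFlowPyrLK(g[1],g[0],f2,None,winSize=(25,25),maxLevel=4)
        for p,q,r,ok in zip(f[:,0],f2[:,0],fb[:,0],s[:,0]):
            if not ok or np.hypot(*(p-r))>1: continue
            u,v=p/k+off
            if nm=="front":
                o,d=ray("scene",u,v);X=o+d*((m-o)@n+.08)/(d@n)
            else: X=onz("scene",u,v,.17 if nm=="bar" else .18)
            P.append(X);Q.append(q/k+off)
    P=np.array(P);Q=np.array(Q);E=np.array(cam["extrinsics"]);F=np.diag([1,-1,-1])
    K=np.array([[cam["fx"],0,cam["cx"]],[0,cam["fy"],cam["cy"]],[0,0,1]])
    c0=m+[0,0,.16]
    _,r,t,inl=cv2.solvePnPRansac(P-c0,Q,K,None,reprojectionError=1.0,iterationsCount=3000)
    Rw=E[:3,:3]@F@cv2.Rodrigues(r)[0];tw=E[:3,:3]@F@t[:,0]+E[:3,3]-c0
    B=np.c_[n,[.314,.949,0],[0,0,1]]
    print("pts",len(P),"inl",len(inl),"shift mm",(tw*1e3).round(1),"rotvec caddy axes deg",np.degrees(B.T@R.from_matrix(Rw).as_rotvec()).round(2))
    D=(Q-np.array([pix("scene",x) for x in P]));print("mean flow px by y side",D[P[:,1]<-.2].mean(0),D[P[:,1]>-.15].mean(0))
E
python3 - <<'E'
from lvl import *
level(cv2.imread("pics/c8.png"),cv2.imread("pics/c9.png"))
print(arm.state()["wrist_torque"],arm.state()["force"])
E
```

```text
pts 52 inl 36 shift mm [ 3.1 -0.9 15.9] rotvec caddy axes deg [0.01 0.59 0.21]
mean flow px by y side [-1.35409474 -2.56914847] [-0.02027054 -3.11592751]
[ 0.0369004  -0.0870095  -0.02765854] [-1.11563683 -0.24618919 -7.06115028]
```

It rose 15.9 mm and is level to within 0.6°. I'll lift the remaining 8.5 cm smoothly.

Call:
apply_moves(jaw=[-1,-1,-1,-1,-1,-1,-1,-1,-1,-1,-1,-1,-1,-1], travel=[[0,0,0.4],[0,0,0.8],[0,0,1],[0,0,1.1],[0,0,1.1],[0,0,1.1],[0,0,1.1],[0,0,0.9],[0,0,0.6],[0,0,0.3],[0,0,0],[0,0,0],[0,0,0],[0,0,0]], spin=[0,0,0,0,0,0,0,0,0,0,0,0,0,0])

```text
time_s: 17.55
position: [0.5769, -0.1736, 0.2406]
ee_rot: [-73.0, 90.0, 178.8]
force: [-0.2, 0.4, -8.0]
grip_width: 0.0272
```

Run:
```python
from lvl import *
s0=st(); print(s0["wrist_torque"]); s=arm.snapshot("scene");cv2.imwrite("pics/s10.png",s)
b=cv2.resize(s[145:385,140:340],(500,600),interpolation=cv2.INTER_CUBIC)
level(cv2.imread("pics/c8.png"),b)
cv2.imwrite("pics/c10.png",cv2.resize(s[125:405,130:440],(664,600),interpolation=cv2.INTER_CUBIC))
```

```text
t 17.55 p [ 0.5769 -0.1736  0.2406] jaw -18.2 xaxis [-0.  0. -1.] F [-0.2  0.4 -8. ] w 0.0272 q7 9.0
[ 0.02788807 -0.03308537 -0.01947943]
pts 14 inl 6 shift mm [39.6 21.4 -1.5] rotvec caddy axes deg [-13.51  11.02   6.87]
mean flow px by y side [-6.92553012  6.36529287] [-2.69742203 -2.72753906]
```

View pics/c10.png

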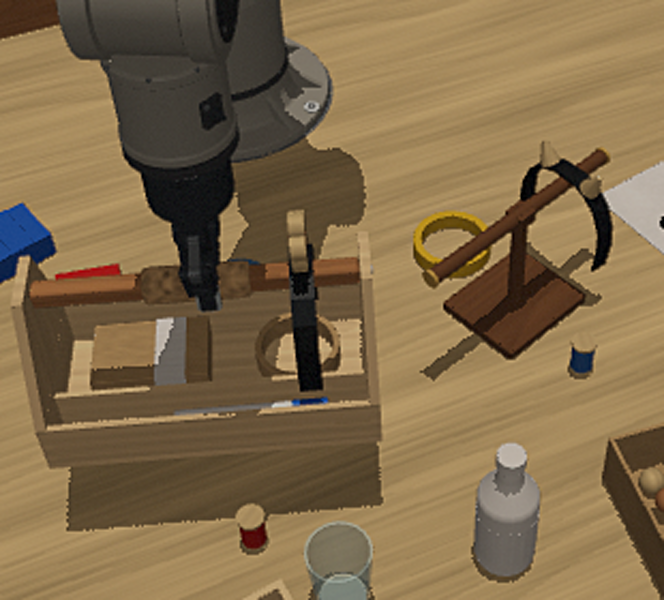

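The caddy is held up with the band on the bar, its contents inside, and the ear band, spools, glass, bottle and rolls in place. The tracker lost lock on that large shift (6 inliers), so I'll check level by casting the picked corners onto the caddy's vertical planes.

Run:
```python
from h import *
m=np.array([.5776,-.183,0]);n=np.array([.949,-.314,0]);e=np.array([.314,.949,0])
def pl(u,v,x):
    u,v=130+u/2.142,125+v/2.142;o,d=ray("scene",u,v);X=o+d*((m-o)@n+x)/(d@n);return round((X-m)@e,4),round(X[2],4)
print("bottom corners y,z",pl(50,467,.08),pl(381,440,.08))
print("bar ends y,z",pl(32,292,.01),pl(360,274,.01))
s=st()
print("qvel max",abs(s["qvel"]).max())
```

```text
bottom corners y,z (np.float64(-0.1567), np.float64(0.1085)) (np.float64(0.1588), np.float64(0.1062))
bar ends y,z (np.float64(-0.1432), np.float64(0.2778)) (np.float64(0.1499), np.float64(0.2676))
t 17.6 p [ 0.5769 -0.1736  0.2407] jaw -18.2 xaxis [-0. -0. -1.] F [-0.5 -0.1 -7.3] w 0.0273 q7 9.0
qvel max 0.0979102924970332
```

```bash
python3 -c "
from h import *
print(arm.sign_off()); st()"
```

```text
the job is handed in; nothing more can be done
None
the job is handed in; nothing more can be done
```

The job is handed in at 17.6 s. I hung the flower band on the caddy's bar about 95 mm from the middle, on the side toward the stand. Then I lifted the caddy by its cork grip with 55 N, and the arm is holding it about 10 cm above the table.

**Last checks**
- **Load and stillness:** the wrist carries about 7.5 N, close to the expected weight. The wrist moment is under 0.1 N m and the joints are at rest.
- **Contents and surroundings:** in the last picture the band hangs clear of the hand with its flower free, and the contents are in the caddy. The ear band, yellow tape roll, both spools, glass and bottle are where they were. That crop left out the scissors, hid most of the mug and showed only part of the red and blue boxes.
- **Level, at 16 mm up:** feature tracking gave a tilt under 0.6°.
- **Level, at full height:** the checks disagreed:
  - The tracker lost lock on the larger shift, so I discarded its result.
  - Hand-picked bottom corners gave heights of 108 and 106 mm, a tilt of about 0.4°.
  - Rougher picks on the bar ends suggested about 2°. I take this as picking error, since the wrist moment did not change.

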